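Build the camera column on a microscope head

ROBOT

A 7-joint arm with a two-finger parallel gripper is mounted at the origin on the work surface. World frame = base frame: x ahead of the robot, y to its left, z up, the work surface at z = 0. Lengths are in mm, angles in rad, forces in N, time in s.
With the tool pointing down it reaches from about 350 to 900 mm from the base axis. Payload 19.9 kg.
Tool frame: the origin (TCP) lies on the centre line of the jaws, within the pads' length; the fingertips stand 22 mm ahead of it and the grasp point (between the pads) lies 3 mm ahead of it; z points along the fingers, y is the direction in which the jaws open and shut (so a half turn about z gives the same grasp; the last joint's range is limited). The gripper opens to 85 mm and grips with 20 to 120 N. Pads are 22 mm wide; open, the fingers measure 114 mm over their backs; the gripper's body (76 mm by 85 mm) begins 54 mm behind the grasp point. The pads swing forward as they close: fully open they stand 13 mm farther back than shut.
Start: joints at [1.081, 0.417, -0.01, 1.614, 0.005, 1.111, -0.053], TCP at [271.172, -563.089, 253.26] pointing down, gripper open.
Joint ranges: [-2.81, 2.81], [-0.39, 2.02], [-1.27, 1.25], [0.06, 2.57], [-1.19, 4.33], [0.19, 2], [-2.82, 2.82]. Speed limits (rad/s): [1.89, 1.89, 2.39, 2.39, 3.01, 3.01, 3.01].

INTERFACE

Orientations are given as a unit quaternion [x, y, z, w].
In Python, from station import manip, imaging gives the robot as it stands.
- The arm moves only by the tool carry_out, never from a script. Its argument "deltas" is a list of rows, each a list of 2 entries, a list of its own where there are three numbers: the shift along the tool's x, y, z in m, then the turn, a rotation vector about the tool's x, y, z in rad. A call has 1 to 12 rows; each row shifts and turns the commanded pose from where the row before left it, along the tool's axes as they then stand; what a row does not reach is not made up. A row lasts 1/10 s, in which the tool goes at most 50 mm and 8.59 degrees, less where a joint would pass 70% of its speed; a pose out of reach is approached as far as the arm can. A call is refused whole if a number of a shift passes 0.05 or a number of a turn 0.15, either way. A call with a gripper value outside its range is refused whole. "hand" is the finger opening in m, from 0 to 0.0854, set as the call begins (left out, the last holds). The fingers move at their own pace and stop on an object; the grip force is fixed at half the most. Time passes only in rows, so rows that do not move let the fingers close. It gives the time, the measured TCP pose, the force and the opening at its end, in the units of the state.
- manip.state(): the state, without advancing time (a new reading comes with each control period).
- imaging.snapshot(name): name is "scene" or "top" or "wrist"; returns the picture (400x640x3 uint8, red, green, blue); there is no depth.
- imaging.calibration(name): a dict with "mtx" (3x3 intrinsics, pixels), "k1" (the pictures are not rectified: a ray, as slopes to the right and down, at radius r is drawn at 1 + k1 r^2 times it, then the intrinsics apply), "cam_to_world" (4x4, takes a point from camera to world coordinates). Camera axes: x right, y down, z forward; pixel columns grow to the right and rows downward; lengths in mm; the calibration is good to about 2 mm. A picture is of the moment at which its call begins: read the wrist's pose just before it. calibration takes no time and is no camera call; for the wrist camera it gives the pose at the moment of the call.
- manip.close_job(): hands the job in, once; it reports no verdict.
The state is a dict: "t": time; "joint_pos": joint angles; "joint_velocities": joint speeds; "joint_efforts": joint torques, N m; "ee_pos": TCP position; "ee_rot": TCP orientation; "wrist_force": force on the tool from outside, world axes, zero at the start; "torque": the same for the moment, N m; "finger_gap": opening from 0.0 (shut) to 1.0 (fully open).
Only numpy, scipy, OpenCV 4.12 (cv2) and the standard library are available. Lean on these libraries where they do the work, as an engineer would, in place of code of your own. Each camera call takes 0.05 s, during which the arm holds its last target. There are 200 camera calls.

TASK

Fit the camera to the microscope head: take the dust cap off the head's upright port and put it in the steel tray, then build the column on the port from the bottom up, one part at a time: first the tall black tube, then the short wide aluminium ring, then the square camera on top. Seat every part upright and fully home in the socket below it, set each down gently without dropping it, and do not disturb the oil bottle, the slide box or the spare objective.

Things in the scene. Friction and masses are not known exactly. Their poses are not given: they have to be found in the camera images.
- port (a point): Centre of the rim of the upright steel port, 54 mm across, on a fixed white microscope head; rim 120 mm above the bench. Its socket opens upwards, 38 mm across, 10 mm deep: spigots have 3 mm play, shoulders rest on the rim. z up; +x towards two sloping black eyepieces, reaching 145 mm from the port axis, no higher than the rim. The head body is about 105 x 100 mm, 85 mm high.
- tray: Low open steel tray, fixed, 120 x 100 mm outside (x, y), walls 4 mm thick and 12 mm high, floor about 4 mm thick. Origin at the centre of its underside, z up.
- cap_center (a point): Dust cap, plain black plug 44 mm across, 28 mm high in all. Below it has a tapered spigot, 8 mm long, 32 mm across, included in the height; at the start it sits in the port, so that 20 mm stand above the rim. The point is on its axis half-way up (14 mm above the spigot's tip, 6 mm above its shoulder); z along its axis, up.
- tube_center (a point): Tall black adapter tube with two thin steel bands, 46 mm across, 56 mm high in all. It stands on the bench on its tapered spigot, 8 mm long, 32 mm across (included in the height). Socket in its top: 38 mm across, 10 mm deep. The point is on its axis half-way up (28 mm above the spigot's tip, 20 mm above its shoulder, 28 mm below its rim); z along its axis, up. About 0.12 kg.
- ring_center (a point): Short wide aluminium extension ring with fine dark grooves, 62 mm across, 32 mm high in all. It stands on the bench on its tapered spigot, 8 mm long, 32 mm across (included in the height). Socket in its top: 38 mm across, 10 mm deep. The point is on its axis half-way up (16 mm above the spigot's tip, 8 mm above its shoulder, 16 mm below its rim); z along its axis, up. About 0.11 kg.
- camera_center (a point): Square white camera with a black band, 56 x 56 mm (x, y along its sides), 50 mm high in all, closed flat top. It stands on the bench on its tapered spigot, 8 mm long, 32 mm across (included in the height). The point is on its axis half-way up (25 mm above the spigot's tip, 17 mm above its shoulder); z up. About 0.18 kg. Any turn about the vertical will do when it is fitted.
- oil_center (a point): Bystander: small amber bottle with black cap, 34 mm across, 75 mm high, standing; the point is at its centre.
- slidebox_center (a point): Bystander: grey and white slide box lying flat, 86 x 101 mm (x, y), 33 mm high; the point is at its centre.
- objective_center (a point): Bystander: spare steel microscope objective, 34 mm across at the foot, 44 mm high, tapering upwards; the point is half-way up its axis.
There are look-alikes about, which are no part of the job. Leave any orange look-alike of the part that bears ring_center alone.

How it is judged:
By the outcome, as a careful person would: the job done as asked, in the order asked, and still so for the second after the job is handed in, with the robot touching nothing.
It also fails if it takes over 128 s, if anything falls off the work surface, if the arm or the gripper's body presses on something with over 40 N, if the wrist force passes 120 N, or if a joint passes its speed limit or range.

## Working session

There is one attempt and no reset: what is moved stays moved. The work goes in short steps, Python scripts to look and compute and a tool call to move; the robot and the scene stay as the last step left them, time stands still between calls to the robot, and variables do not carry over. Pictures are saved under pics/ and viewed, about 12 in all and at most 16, crops included, and the job is handed in when it is done.

Besides the shell and the picture viewer there is one more tool, called after "Emit:" as a command line: name --argument value ..., lists and objects as JSON in quotes. carry_out: Moves the arm, as the interface text tells. Its arguments: {"type":"object","properties":{"deltas":{"type":"array"},"hand":{"type":"number"}},"required":["deltas"]}

```bash
ls; mkdir -p pics; python3 - <<'E'
from station import manip, imaging
import cv2,numpy as np
np.set_printoptions(precision=3,suppress=True)
print(manip.state())
for n in ("scene","top"):
    cv2.imwrite(f"pics/{n}0.png",imaging.snapshot(n)[:,:,::-1]); 
for n in ("scene","top","wrist"): print(n,imaging.calibration(n))
E
```

```text
pics
{'t': 0.0, 'joint_pos': array([ 1.08 ,  0.418, -0.01 ,  1.614,  0.005,  1.111, -0.053]), 'joint_velocities': array([ 0.001, -0.002, -0.   ,  0.   ,  0.001,  0.   , -0.001]), 'joint_efforts': array([ -0.   , -86.446,   0.679, -43.491,   0.019,   0.007,  -0.   ]), 'ee_pos': array([ 271.042, -562.816,  252.663]), 'ee_rot': array([ 0.975,  0.223, -0.   , -0.001]), 'wrist_force': array([-0.043,  0.926, -0.383]), 'torque': array([ 0.03 , -0.008,  0.038]), 'finger_gap': 1.0031783773766068}
scene {'mtx': array([[371.97 ,   0.   , 316.79 ],
       [  0.   , 371.97 , 200.566],
       [  0.   ,   0.   ,   1.   ]]), 'k1': -0.06332856988890831, 'cam_to_world': array([[ -0.871,   0.314,  -0.377, 878.478],
       [  0.491,   0.57 ,  -0.659, 618.198],
       [  0.008,  -0.759,  -0.651, 698.245],
       [  0.   ,   0.   ,   0.   ,   1.   ]])}
top {'mtx': array([[367.712,   0.   , 318.116],
       [  0.   , 367.712, 202.884],
       [  0.   ,   0.   ,   1.   ]]), 'k1': 0.020836256468626108, 'cam_to_world': array([[ -0.006,  -0.998,   0.061, 485.7  ],
       [ -1.   ,   0.007,   0.022,  -8.395],
       [ -0.022,  -0.061,  -0.998, 956.647],
       [  0.   ,   0.   ,   0.   ,   1.   ]])}
wrist {'mtx': array([[334.266,   0.   , 319.035],
       [  0.   , 334.266, 199.527],
       [  0.   ,   0.   ,   1.   ]]), 'k1': -0.049963339891716134, 'cam_to_world': array([[   0.433,   -0.868,   -0.243,  333.643],
       [  -0.901,   -0.417,   -0.117, -533.491],
       [   0.   ,    0.27 ,   -0.963,  373.915],
       [   0.   ,    0.   ,    0.   ,    1.   ]])}
```

View pics/scene0.png

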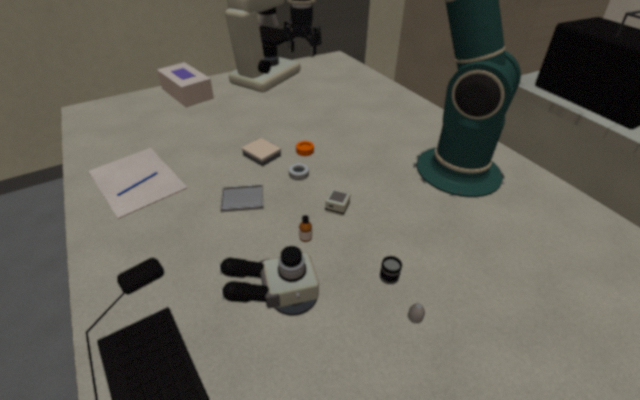

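View pics/top0.png

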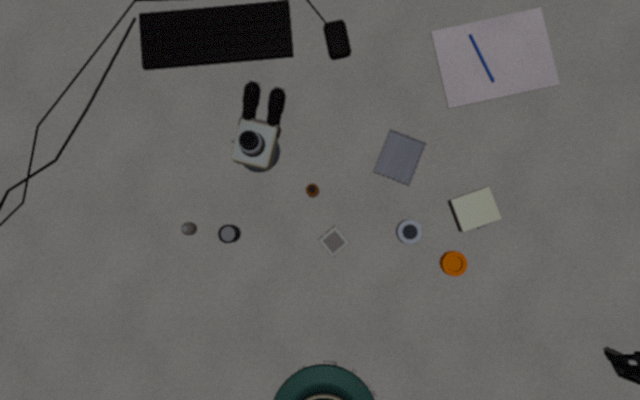

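Candidates (top view): the ring is the aluminium one at (409,232), not the orange look-alike at (454,263). The tube is at (229,233), with the objective at (189,228) a bystander. The camera is the square at (333,241), with the slide box at (475,208). The cap is at (250,140), the tray at (400,157) and the oil at (312,190). I'll check these in one enlarged crop.

```bash
cat > h.py <<'E'
from station import manip, imaging
import cv2,numpy as np
np.set_printoptions(precision=1,suppress=True)
def ray(c,uv):
    K=c["mtx"]; d=np.array([(uv[0]-K[0,2])/K[0,0],(uv[1]-K[1,2])/K[1,1]])
    p=d.copy()
    for _ in range(20): p=d/(1+c["k1"]*(p@p))
    T=c["cam_to_world"]; return T[:3,3],T[:3,:3]@np.array([*p,1])
def at(c,uv,z):
    o,r=ray(c,uv); return o+r*(z-o[2])/r[2]
def proj(c,P):
    T=c["cam_to_world"]; q=T[:3,:3].T@(np.array(P)-T[:3,3]); p=q[:2]/q[2]; p=p*(1+c["k1"]*(p@p))
    return c["mtx"][:2,:2]@p+c["mtx"][:2,2]
def bright(im): return cv2.convertScaleAbs(im,alpha=1.9,beta=10)
def crop(im,x0,y0,x1,y1,s,name):
    cv2.imwrite(f"pics/{name}.png",cv2.resize(bright(im[y0:y1,x0:x1,::-1]),None,fx=s,fy=s,interpolation=cv2.INTER_CUBIC))
E
python3 - <<'E'
from h import *
im=cv2.imread("pics/top0.png")[:,:,::-1]
crop(im,170,80,510,290,2.35,"c1")
c=imaging.calibration("top")
for n,uv,z in [("cap",(250,140),140),("tube",(229,233),56),("ring",(409,232),32),("cam",(333,241),50),("tray",(400,157),8),("oil",(312,190),75),("box",(475,208),33),("obj",(189,228),44),("orange",(454,263),30)]: print(n,at(c,uv,z))
E
```

```text
cap [678.8 162.4 140. ]
tube [468.3 230.3  56. ]
ring [ 468.  -214.1   32. ]
cam [447.2 -24.5  50. ]
tray [ 661.2 -200.3    8. ]
oil [570.8  25.5  75. ]
box [ 526.7 -377.6   33. ]
obj [481.  333.5  44. ]
orange [ 391.1 -323.2   30. ]
```

View pics/c1.png

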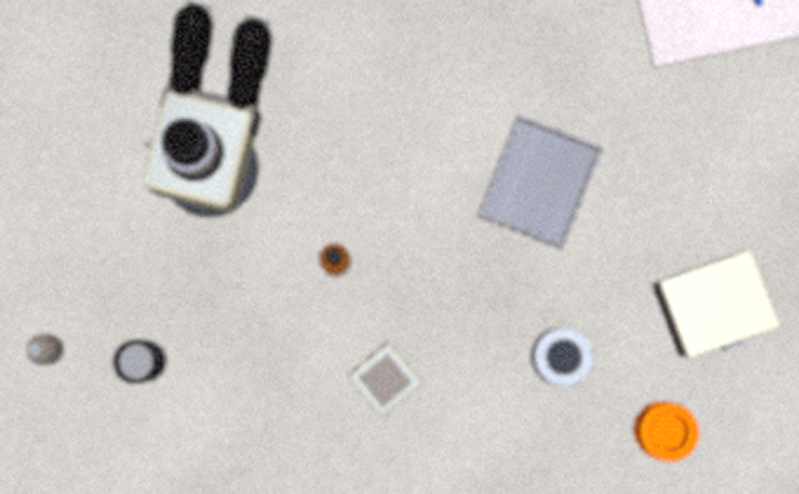

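The crop agrees with the description. Cap top is at crop (187,141), the silver ring at (562,356), the tube at (138,361) and the camera, turned about 45°, at (385,378). Next I square the tool to the world axes and go above the cap.

Emit:
carry_out --deltas '[[[0, 0, 0], [0, 0, 0.15]], [[0, 0, 0], [0, 0, 0.15]], [[0, 0, 0], [0, 0, 0.15]], [[0.0204, -0.0362, 0], [0, 0, 0]], [[0.0204, -0.0362, 0], [0, 0, 0]], [[0.0204, -0.0362, 0], [0, 0, 0]], [[0.0204, -0.0362, 0], [0, 0, 0]], [[0.0204, -0.0362, 0], [0, 0, 0]], [[0.0204, -0.0362, 0], [0, 0, 0]], [[0.0204, -0.0362, 0], [0, 0, 0]], [[0.0204, -0.0362, 0], [0, 0, 0]], [[0.0204, -0.0362, 0], [0, 0, 0]]]' --hand 0.085

```text
t: 1.3
ee_pos: [455.6, -235.9, 253.2]
ee_rot: [1.0, -0.001, -0.0, -0.0]
wrist_force: [0.9, -0.6, 0.8]
finger_gap: 0.996
```

Emit:
carry_out --deltas '[[[0.0204, -0.0362, 0], [0, 0, 0]], [[0.0204, -0.0362, 0], [0, 0, 0]], [[0.0204, -0.0362, 0], [0, 0, 0]], [[0.0204, -0.0362, 0], [0, 0, 0]], [[0.0204, -0.0362, 0], [0, 0, 0]], [[0.0204, -0.0362, 0], [0, 0, 0]], [[0.0204, -0.0362, 0], [0, 0, 0]], [[0.0204, -0.0362, 0], [0, 0, 0]], [[0.0204, -0.0362, 0], [0, 0, 0]], [[0.0204, -0.0362, 0], [0, 0, 0]], [[0.0204, -0.0362, 0], [0, 0, 0]], [[0, 0, 0], [0, 0, 0]]]'

```text
t: 2.5
ee_pos: [680.3, 166.5, 252.0]
ee_rot: [1.0, 0.002, -0.001, -0.001]
wrist_force: [-1.1, 0.1, -0.8]
finger_gap: 0.995
```

```bash
python3 - <<'E'
from h import *
s=manip.state();c=imaging.calibration("wrist");im=imaging.snapshot("wrist")
np.savez("w1.npz",**c); cv2.imwrite("pics/w1.png",bright(im[:,:,::-1]))
print(s["t"],s["ee_pos"],s["ee_rot"]*100,s["joint_pos"]*100)
E
```

```text
2.5 [680.3 166.5 252. ] [100.    0.2  -0.1  -0.1] [  -9.9   57.2  -28.   139.4   15.8  119.9 -196. ]
```

View pics/w1.png

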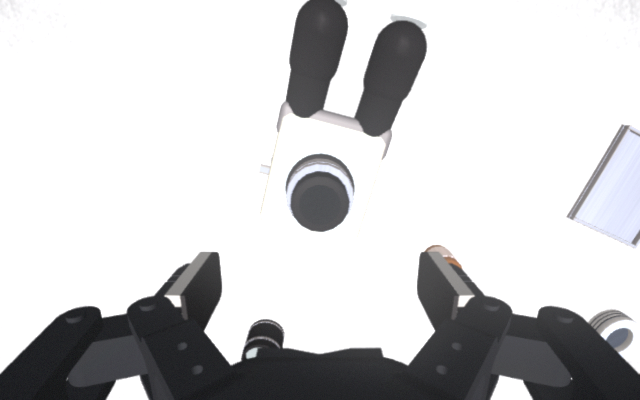

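The wrist view shows the cap top as a disc about 63 px wide centred near (320,200), with the port rim behind it at (320,190). Next: compute positions, and check them with an overlay crop.

```bash
cat >> h.py <<'E'
def circ(im,c,x,y,z,r,col):
    t=np.linspace(0,6.283,60); pts=np.array([proj(c,(x+r*np.cos(a),y+r*np.sin(a),z)) for a in t])
    cv2.polylines(im,[np.int32(pts*8*4)],True,col,1,cv2.LINE_AA,5-0)  # x4 zoom image, shift 5 => /32*4... 
E
sed -i '/^def circ/,$d' h.py
cat >> h.py <<'E'
def overlay(im,c,circles,x0,y0,x1,y1,s,name,a=1.3):
    o=cv2.resize(cv2.convertScaleAbs(im[y0:y1,x0:x1,::-1],alpha=a),None,fx=s,fy=s,interpolation=cv2.INTER_CUBIC)
    t=np.linspace(0,2*np.pi,80)
    for (x,y,z,r),col in circles:
        p=np.array([proj(c,(x+r*np.cos(b),y+r*np.sin(b),z)) for b in t])-[x0,y0]
        cv2.polylines(o,[np.int32(np.round((p+.5)*s))],True,col,1,cv2.LINE_AA)
    cv2.imwrite(f"pics/{name}.png",o)
E
python3 - <<'E'
from h import *
c=dict(np.load("w1.npz")); im=cv2.imread("pics/w1.png")[:,:,::-1]
p=at(c,(320.5,200),140); q=at(c,(320,190),120); print(p,q, c["cam_to_world"])
overlay(im,c,[((p[0],p[1],140,22),(0,0,255)),((p[0],p[1],120,27),(0,200,0))],220,100,420,250,4,"o1",1)
E
```

```text
[683.9 165.3 140. ] [686.4 165.7 120. ] [[  0.   -1.   -0.3 749.7]
 [ -1.   -0.    0.  166.4]
 [ -0.    0.3  -1.  373.1]
 [  0.    0.    0.    1. ]]
```

View pics/o1.png

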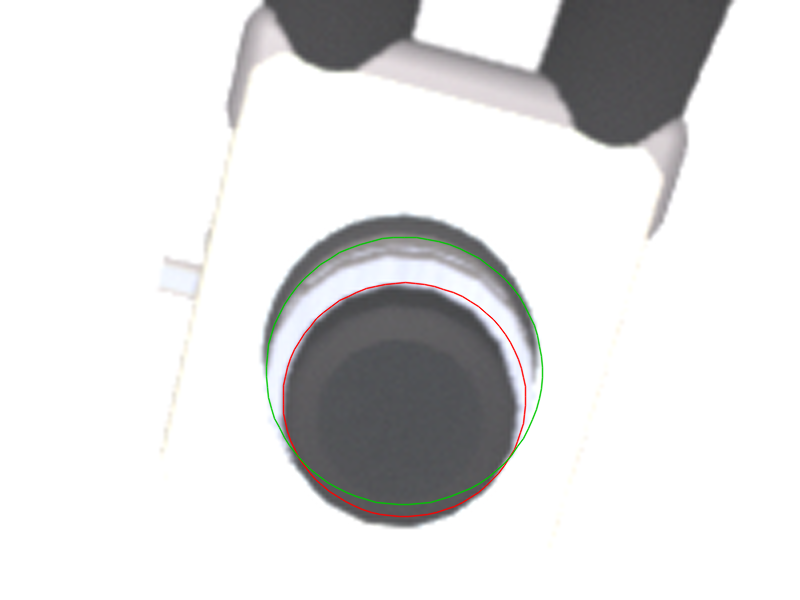

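The overlay puts the cap axis at about (682.5, 165.5): the disc is 2 px lower and 0.7 px left of my circle. This agrees with the top camera to within 4 mm. Descending and gripping.

Emit:
carry_out --deltas '[[[0.002, 0.001, 0.018], [0, 0, 0]], [[0, 0, 0.018], [0, 0, 0]], [[0, 0, 0.018], [0, 0, 0]], [[0, 0, 0.018], [0, 0, 0]], [[0, 0, 0.018], [0, 0, 0]], [[0, 0, 0.01], [0, 0, 0]], [[0, 0, 0.008], [0, 0, 0]], [[0, 0, 0], [0, 0, 0]]]'

```text
t: 3.35
ee_pos: [681.7, 158.9, 144.6]
ee_rot: [1.0, -0.001, -0.001, 0.0]
wrist_force: [-0.1, -0.1, -0.3]
finger_gap: 0.995
```

Emit:
carry_out --deltas '[[[0, 0, 0], [0, 0, 0]], [[0, 0, 0], [0, 0, 0]], [[0, 0, 0], [0, 0, 0]], [[0, 0, 0], [0, 0, 0]], [[0, 0, 0], [0, 0, 0]], [[0, 0, 0], [0, 0, 0]], [[0, 0, 0], [0, 0, 0]], [[0, 0, 0], [0, 0, 0]]]' --hand 0.0

```text
t: 4.15
ee_pos: [682.6, 163.0, 147.6]
ee_rot: [1.0, 0.001, 0.002, -0.002]
wrist_force: [-1.6, 12.1, 11.6]
finger_gap: 0.486
```

```bash
python3 - <<'E'
from h import *
s=manip.state();c=imaging.calibration("wrist");im=imaging.snapshot("wrist")
cv2.imwrite("pics/w2.png",cv2.convertScaleAbs(im[:,:,::-1],alpha=1.2))
print(s["t"],s["ee_pos"],s["finger_gap"],s["wrist_force"])
E
```

```text
4.15 [682.6 163.  147.6] 0.4856659212325236 [-1.6 12.1 11.6]
```

View pics/w2.png

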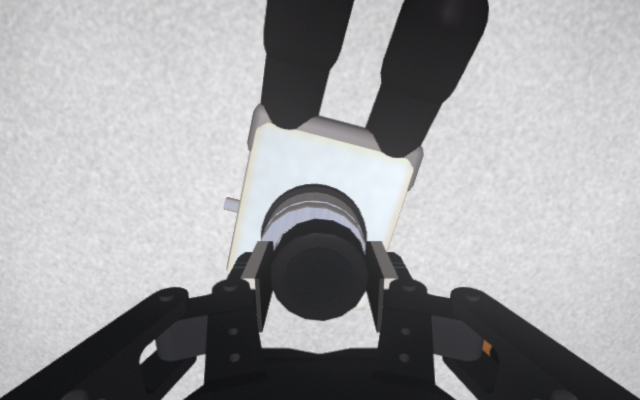

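The cap is gripped: the opening is about 42 mm and the fingertips lightly touch the rim at 12 N. Lifting and carrying it to the tray.

Emit:
carry_out --deltas '[[[0, 0, -0.01], [0, 0, 0]], [[0, 0, -0.02], [0, 0, 0]], [[0, 0, -0.02], [0, 0, 0]], [[0, 0, -0.02], [0, 0, 0]], [[0, 0.02, 0], [0, 0, 0]], [[0, 0.04, 0], [0, 0, 0]], [[-0.004, 0.04, 0], [0, 0, 0]], [[-0.004, 0.04, 0], [0, 0, 0]], [[-0.004, 0.04, 0], [0, 0, 0]], [[-0.004, 0.04, 0], [0, 0, 0]], [[-0.004, 0.04, 0], [0, 0, 0]], [[0, 0.04, 0], [0, 0, 0]]]'

```text
t: 5.4
ee_pos: [660.8, -143.0, 215.3]
ee_rot: [1.0, -0.001, -0.0, 0.0]
wrist_force: [0.3, -0.7, -0.4]
finger_gap: 0.486
```

Emit:
carry_out --deltas '[[[0, 0.04, 0], [0, 0, 0]], [[0, 0.02, 0], [0, 0, 0]], [[0, 0, 0.01], [0, 0, 0]], [[0, 0, 0.03], [0, 0, 0]], [[0, 0, 0.03], [0, 0, 0]], [[0, 0, 0.03], [0, 0, 0]], [[0, 0, 0.02], [0, 0, 0]], [[0, 0, 0], [0, 0, 0]], [[0, 0, 0], [0, 0, 0]], [[0, 0, 0], [0, 0, 0]]]'

```text
t: 6.4
ee_pos: [662.3, -200.4, 96.8]
ee_rot: [1.0, -0.0, 0.001, 0.0]
wrist_force: [0.4, 0.1, 0.1]
finger_gap: 0.488
```

```bash
python3 - <<'E'
from h import *
s=manip.state();c=imaging.calibration("wrist");im=imaging.snapshot("wrist")
cv2.imwrite("pics/w3.png",cv2.convertScaleAbs(im[:,:,::-1],alpha=1.2))
print(s["t"],s["ee_pos"],s["finger_gap"],s["wrist_force"])
E
```

```text
6.4 [ 662.3 -200.4   96.8] 0.487777239307731 [0.4 0.1 0.1]
```

View pics/w3.png

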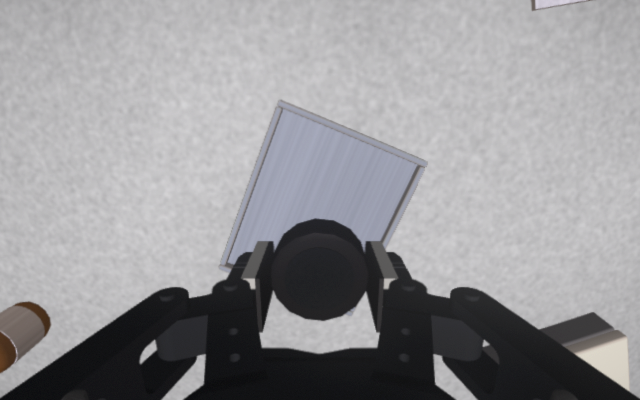

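The cap is held well. Tray rim corners are at (280,102), (427,163) and (222,267). I check the tray centre from these.

```bash
python3 - <<'E'
from h import *
c=imaging.calibration("wrist")
a,b,d=[at(c,p,12) for p in [(280,102),(427,163),(222,267)]]
print(a,b,d,np.linalg.norm(a-b),np.linalg.norm(a-d),"centre",(b+d)/2)
E
```

```text
[ 734.5 -177.8   12. ] [ 697.8 -268.4   12. ] [ 626.6 -134.6   12. ] 97.77632049122275 116.14382709957806 centre [ 662.2 -201.5   12. ]
```

Emit:
carry_out --deltas '[[[0, 0, 0.02], [0, 0, 0]], [[0, 0, 0.02], [0, 0, 0]], [[0, 0, 0.008], [0, 0, 0]], [[0, 0, 0.004], [0, 0, 0]], [[0, 0, 0.002], [0, 0, 0]], [[0, 0, 0.001], [0, 0, 0]], [[0, 0, 0.001], [0, 0, 0]], [[0, 0, 0], [0, 0, 0]]]'

```text
t: 7.25
ee_pos: [661.9, -200.7, 39.8]
ee_rot: [1.0, -0.001, 0.0, 0.0]
wrist_force: [-0.4, 0.4, 0.5]
finger_gap: 0.486
```

Emit:
carry_out --deltas '[[[0, 0, 0.001], [0, 0, 0]], [[0, 0, 0.001], [0, 0, 0]], [[0, 0, 0], [0, 0, 0]]]'

```text
t: 7.55
ee_pos: [662.2, -200.7, 39.5]
ee_rot: [1.0, -0.001, 0.001, 0.0]
wrist_force: [-9.9, 2.6, 27.5]
finger_gap: 0.488
```

Floor contact. Ease off, open, go up.

Emit:
carry_out --deltas '[[[0, 0, -0.001], [0, 0, 0]], [[0, 0, 0], [0, 0, 0]]]'

```text
t: 7.75
ee_pos: [662.1, -200.6, 39.7]
ee_rot: [1.0, -0.001, 0.001, 0.0]
wrist_force: [-3.3, 1.1, 14.3]
finger_gap: 0.484
```

Emit:
carry_out --deltas '[[[0, 0, 0], [0, 0, 0]], [[0, 0, 0], [0, 0, 0]], [[0, 0, 0], [0, 0, 0]], [[0, 0, 0], [0, 0, 0]], [[0, 0, -0.01], [0, 0, 0]], [[0, 0, -0.03], [0, 0, 0]], [[0, 0, -0.04], [0, 0, 0]], [[0, 0, -0.04], [0, 0, 0]], [[0, 0, -0.04], [0, 0, 0]], [[0, 0, -0.04], [0, 0, 0]], [[0, 0, 0], [0, 0, 0]]]' --hand 0.062

```text
t: 8.85
ee_pos: [663.6, -200.9, 245.3]
ee_rot: [1.0, -0.001, 0.004, 0.001]
wrist_force: [-0.1, -0.4, -0.6]
finger_gap: 0.725
```

Next, view the open port on the way to the tube.

Emit:
carry_out --deltas '[[[0.002, -0.036, 0], [0, 0, 0]], [[0.002, -0.036, 0], [0, 0, 0]], [[0.002, -0.036, 0], [0, 0, 0]], [[0.002, -0.036, 0], [0, 0, 0]], [[0.002, -0.036, 0], [0, 0, 0]], [[0.002, -0.036, 0], [0, 0, 0]], [[0.002, -0.036, 0], [0, 0, 0]], [[0.002, -0.036, 0], [0, 0, 0]], [[0.002, -0.036, 0], [0, 0, 0]], [[0.002, -0.036, 0], [0, 0, 0]], [[0, 0, 0], [0, 0, 0]], [[0, 0, 0], [0, 0, 0]]]' --hand 0.085

```text
t: 10.05
ee_pos: [681.8, 160.2, 238.3]
ee_rot: [1.0, 0.0, -0.0, -0.0]
wrist_force: [-0.1, -0.8, -0.5]
finger_gap: 0.994
```

Emit:
carry_out --deltas '[[[0, 0, 0], [0, 0, 0]], [[0, 0, 0], [0, 0, 0]], [[0, 0, 0], [0, 0, 0]]]'

```text
t: 10.35
ee_pos: [682.2, 158.4, 238.4]
ee_rot: [1.0, -0.001, 0.0, 0.0]
wrist_force: [0.2, -0.7, 0.3]
finger_gap: 0.996
```

```bash
cat > snap.py <<'E'
import sys; from h import *
n=sys.argv[1]
s=manip.state();c=imaging.calibration("wrist");im=imaging.snapshot("wrist")
np.savez(n+".npz",im=im,**c); print(s["t"],s["ee_pos"],s["finger_gap"],s["wrist_force"])
E
python3 snap.py port
```

```text
10.35 [682.2 158.4 238.4] 0.9958522326580732 [ 0.2 -0.7  0.3]
```

Emit:
carry_out --deltas '[[[-0.03, -0.009, 0], [0, 0, 0]], [[-0.03, -0.009, 0], [0, 0, 0]], [[-0.03, -0.009, 0], [0, 0, 0]], [[-0.03, -0.009, 0], [0, 0, 0]], [[-0.03, -0.009, 0], [0, 0, 0]], [[-0.03, -0.009, 0], [0, 0, 0]], [[-0.034, -0.012, 0], [0, 0, 0]], [[0, 0, 0], [0, 0, 0]], [[0, 0, 0], [0, 0, 0]], [[0, 0, 0], [0, 0, 0]], [[0, 0, 0], [0, 0, 0]]]'

```text
t: 11.5
ee_pos: [468.8, 225.2, 238.2]
ee_rot: [1.0, -0.001, -0.0, -0.0]
wrist_force: [0.7, -0.5, -0.3]
finger_gap: 0.994
```

```bash
python3 snap.py tube; python3 - <<'E'
from h import *
o=[]
for n,(x,y,z,rs) in {"port":(682.5,165,120,(19,27)),"tube":(468,230,56,(19,23))}.items():
    d=dict(np.load(n+".npz")); im=d.pop("im"); u=proj(d,(x,y,z)); print(n,u)
    x0,y0=np.int32(u)-[50,70]
    overlay(im,d,[((x,y,z,r),(0,0,255)) for r in rs],x0,y0,x0+100,y0+140,4,"t_"+n,1.2)
    print(x0,y0); o.append(cv2.imread(f"pics/t_{n}.png"))
cv2.imwrite("pics/pt.png",np.hstack(o))
E
```

```text
11.5 [468.8 225.2 238.2] 0.9941645921828228 [ 0.7 -0.5 -0.3]
port [309.6 202.2]
259 132
tube [313.4 184.4]
263 114
```

View pics/pt.png

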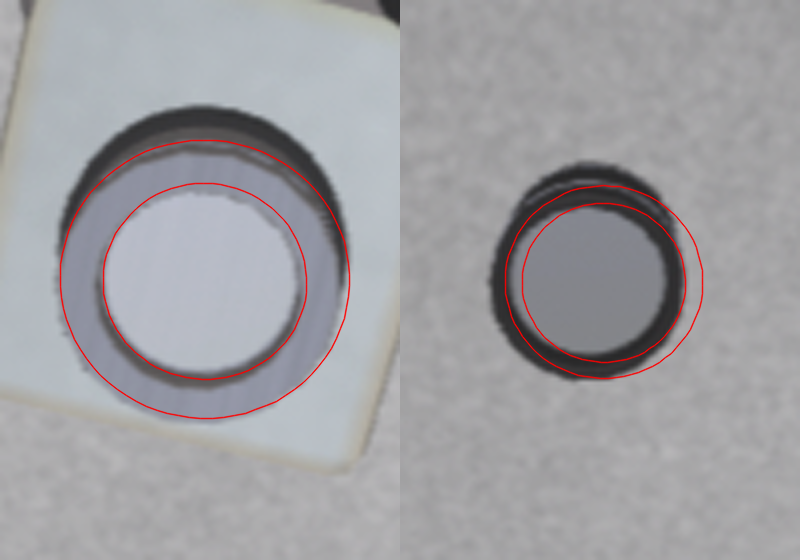

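Comparing circles: port rim at (681.6, 165.9), since the image ring sits 5 zoomed px left and down of mine. The tube is at (467.8, 233.9), 17 zoomed px left. Going to grip the tube.

Emit:
carry_out --deltas '[[[-0.001, -0.0087, 0.02], [0, 0, 0]], [[0, 0, 0.03], [0, 0, 0]], [[0, 0, 0.03], [0, 0, 0]], [[0, 0, 0.03], [0, 0, 0]], [[0, 0, 0.03], [0, 0, 0]], [[0, 0, 0.03], [0, 0, 0]], [[0, 0, 0.018], [0, 0, 0]], [[0, 0, 0], [0, 0, 0]], [[0, 0, 0], [0, 0, 0]], [[0, 0, 0], [0, 0, 0]]]'

```text
t: 12.55
ee_pos: [467.8, 234.6, 51.4]
ee_rot: [1.0, -0.001, 0.001, -0.0]
wrist_force: [0.3, 0.1, 0.7]
finger_gap: 0.997
```

Emit:
carry_out --deltas '[[[0, 0, 0], [0, 0, 0]], [[0, 0, 0], [0, 0, 0]], [[0, 0, 0], [0, 0, 0]], [[0, 0, 0], [0, 0, 0]], [[0, 0, 0], [0, 0, 0]], [[0, 0, 0], [0, 0, 0]], [[0, 0, 0], [0, 0, 0]], [[0, 0, 0], [0, 0, 0]]]' --hand 0.0

```text
t: 13.35
ee_pos: [467.5, 234.4, 51.1]
ee_rot: [1.0, -0.001, 0.0, -0.0]
wrist_force: [-2.0, -1.9, 14.3]
finger_gap: 0.524
```

Emit:
carry_out --deltas '[[[0, 0, -0.01], [0, 0, 0]], [[0, 0, -0.04], [0, 0, 0]], [[0, 0, -0.05], [0, 0, 0]], [[0, 0, -0.05], [0, 0, 0]], [[0.026, 0.008, 0], [0, 0, 0]], [[0.03, 0.01, 0], [0, 0, 0]], [[0.03, 0.01, 0], [0, 0, 0]], [[0.03, 0.01, 0], [0, 0, 0]], [[0.03, 0.01, 0], [0, 0, 0]], [[0.03, 0.01, 0], [0, 0, 0]], [[0.03, 0.01, 0], [0, 0, 0]], [[0.008, 0.0005, 0], [0, 0, 0]]]'

```text
t: 14.55
ee_pos: [683.3, 163.2, 200.2]
ee_rot: [1.0, -0.002, 0.0, 0.0]
wrist_force: [-1.1, -0.5, -1.6]
finger_gap: 0.52
```

Emit:
carry_out --deltas '[[[0, 0, 0], [0, 0, 0]], [[0, 0, 0], [0, 0, 0]], [[0, 0, 0], [0, 0, 0]], [[0, 0, 0], [0, 0, 0]]]'

```text
t: 14.95
ee_pos: [680.4, 166.1, 200.7]
ee_rot: [1.0, -0.0, 0.0, -0.0]
wrist_force: [-0.0, 0.1, -0.6]
finger_gap: 0.522
```

```bash
python3 snap.py tp; python3 - <<'E'
from h import *
d=dict(np.load("tp.npz")); im=d.pop("im"); cv2.imwrite("pics/tp.png",cv2.convertScaleAbs(im[100:360,160:480,::-1],alpha=1.2))
E
```

```text
14.95 [680.4 166.1 200.7] 0.5224809212433883 [-0.   0.1 -0.6]
```

View pics/tp.png

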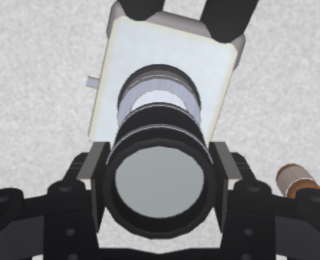

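The tube is held upright, centred in front of the port in y. Lowering it with an x correction of about +1 mm.

Emit:
carry_out --deltas '[[[0.001, 0, 0.01], [0, 0, 0]], [[0, 0, 0.01], [0, 0, 0]], [[0, 0, 0.005], [0, 0, 0]], [[0, 0, 0.003], [0, 0, 0]], [[0, 0, 0.003], [0, 0, 0]], [[0, 0, 0.002], [0, 0, 0]], [[0, 0, 0.001], [0, 0, 0]], [[0, 0, 0], [0, 0, 0]]]'

```text
t: 15.8
ee_pos: [682.1, 165.6, 166.3]
ee_rot: [1.0, -0.001, 0.0, -0.0]
wrist_force: [-0.0, 1.0, -1.3]
finger_gap: 0.52
```

Spigot entered (tip about 5 mm below the rim) with no resistance. On to seating.

Emit:
carry_out --deltas '[[[0, 0, 0.001], [0, 0, 0]], [[0, 0, 0.001], [0, 0, 0]], [[0, 0, 0.001], [0, 0, 0]], [[0, 0, 0], [0, 0, 0]]]'

```text
t: 16.2
ee_pos: [682.1, 165.6, 163.3]
ee_rot: [1.0, -0.001, 0.0, -0.0]
wrist_force: [-0.1, -0.4, -0.8]
finger_gap: 0.521
```

Emit:
carry_out --deltas '[[[0, 0, 0.0005], [0, 0, 0]], [[0, 0, 0.0005], [0, 0, 0]], [[0, 0, 0.0005], [0, 0, 0]], [[0, 0, 0], [0, 0, 0]]]'

```text
t: 16.6
ee_pos: [682.2, 165.7, 163.2]
ee_rot: [1.0, -0.001, 0.0, -0.0]
wrist_force: [-8.8, -3.4, 16.3]
finger_gap: 0.521
```

Emit:
carry_out --deltas '[[[0, 0, -0.0008], [0, 0, 0]], [[0, 0, 0], [0, 0, 0]]]'

```text
t: 16.8
ee_pos: [682.1, 165.6, 163.2]
ee_rot: [1.0, -0.001, 0.0, -0.0]
wrist_force: [-3.9, -1.1, 8.9]
finger_gap: 0.519
```

Emit:
carry_out --deltas '[[[0, 0, 0], [0, 0, 0]], [[0, 0, 0], [0, 0, 0]], [[0, 0, 0], [0, 0, 0]], [[0, 0, 0], [0, 0, 0]], [[0, 0, 0], [0, 0, 0]], [[0, 0, -0.01], [0, 0, 0]], [[0, 0, -0.03], [0, 0, 0]], [[0, 0, -0.05], [0, 0, 0]], [[0, 0, -0.05], [0, 0, 0]], [[0, 0, 0], [0, 0, 0]], [[0, 0, 0], [0, 0, 0]], [[0, 0, 0], [0, 0, 0]]]' --hand 0.085

```text
t: 18.0
ee_pos: [681.7, 165.5, 302.1]
ee_rot: [1.0, -0.001, -0.0, 0.0]
wrist_force: [-0.5, -0.1, -0.3]
finger_gap: 0.995
```

```bash
python3 snap.py tseat
```

```text
18.0 [681.7 165.5 302.1] 0.9948509673876336 [-0.5 -0.1 -0.3]
```

Emit:
carry_out --deltas '[[[-0.02, 0.035, 0], [0, 0, 0]], [[-0.02, 0.035, 0], [0, 0, 0]], [[-0.02, 0.035, 0], [0, 0, 0]], [[-0.02, 0.035, 0], [0, 0, 0]], [[-0.02, 0.035, 0], [0, 0, 0]], [[-0.02, 0.035, 0], [0, 0, 0]], [[-0.02, 0.035, 0], [0, 0, 0]], [[-0.02, 0.035, 0], [0, 0, 0]], [[-0.02, 0.035, 0], [0, 0, 0]], [[-0.02, 0.035, 0], [0, 0, 0]], [[-0.014, 0.03, 0.03], [0, 0, 0]], [[0, 0, 0.03], [0, 0, 0]]]'

```text
t: 19.25
ee_pos: [465.3, -218.3, 241.7]
ee_rot: [1.0, -0.004, -0.0, 0.001]
wrist_force: [1.3, -0.6, -0.6]
finger_gap: 0.995
```

Emit:
carry_out --deltas '[[[0, 0, 0], [0, 0, 0]], [[0, 0, 0], [0, 0, 0]], [[0, 0, 0], [0, 0, 0]], [[0, 0, 0], [0, 0, 0]]]'

```text
t: 19.65
ee_pos: [468.4, -213.7, 243.7]
ee_rot: [1.0, -0.0, 0.001, 0.0]
wrist_force: [-0.0, -0.1, -0.0]
finger_gap: 0.994
```

```bash
python3 snap.py ring; python3 - <<'E'
from h import *
o=[]
for n,(x,y,z,rs) in {"tseat":(681.6,165.9,168,(19,23)),"ring":(468,-214,32,(19,31))}.items():
    d=dict(np.load(n+".npz")); im=d.pop("im"); u=proj(d,(x,y,z)); print(n,u)
    x0,y0=np.int32(u)-[50,70]
    overlay(im,d,[((x,y,z,r),(0,0,255)) for r in rs],x0,y0,x0+100,y0+140,4,"t_"+n,1.2)
    o.append(cv2.imread(f"pics/t_{n}.png"))
cv2.imwrite("pics/tr.png",np.hstack(o))
E
```

```text
19.65 [ 468.4 -213.7  243.7] 0.9937962774007549 [-0.  -0.1 -0. ]
tseat [318. 197.]
ring [318.7 177.7]
```

View pics/tr.png

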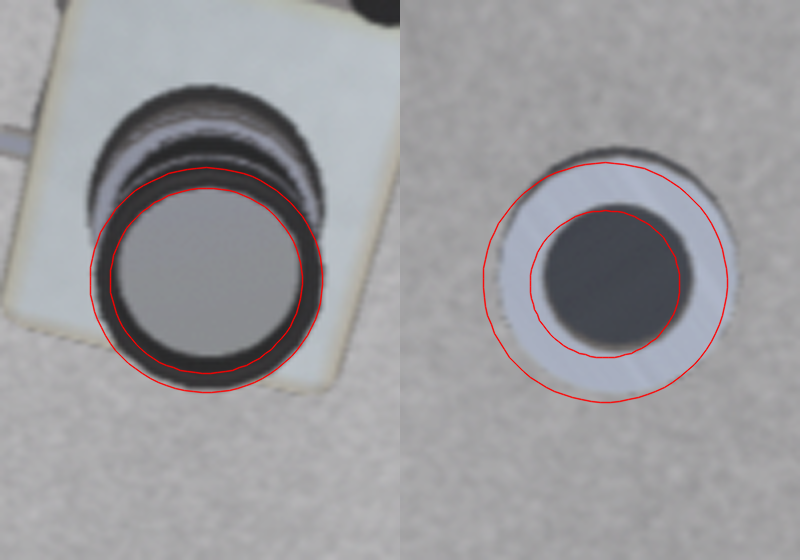

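Tube seated at (682.2, 165.6): its top ring matches my circle for a 168 mm rim. The ring is 12 zoomed px right and 8 up of my circle, so it is at (469.7, -216.9). Gripping the ring.

Emit:
carry_out --deltas '[[[0.0013, 0.0032, 0.02], [0, 0, 0]], [[0, 0, 0.04], [0, 0, 0]], [[0, 0, 0.04], [0, 0, 0]], [[0, 0, 0.04], [0, 0, 0]], [[0, 0, 0.04], [0, 0, 0]], [[0, 0, 0.02], [0, 0, 0]], [[0, 0, 0.01], [0, 0, 0]], [[0, 0, 0], [0, 0, 0]], [[0, 0, 0], [0, 0, 0]], [[0, 0, 0], [0, 0, 0]]]'

```text
t: 20.7
ee_pos: [469.7, -217.6, 33.9]
ee_rot: [1.0, -0.001, 0.001, 0.0]
wrist_force: [-0.5, 0.1, 0.2]
finger_gap: 0.996
```

Emit:
carry_out --deltas '[[[0, 0, 0], [0, 0, 0]], [[0, 0, 0], [0, 0, 0]], [[0, 0, 0], [0, 0, 0]], [[0, 0, 0], [0, 0, 0]], [[0, 0, 0], [0, 0, 0]], [[0, 0, 0], [0, 0, 0]], [[0, 0, 0], [0, 0, 0]]]' --hand 0.0

```text
t: 21.4
ee_pos: [469.3, -217.6, 33.7]
ee_rot: [1.0, -0.001, 0.001, 0.0]
wrist_force: [-4.3, 1.7, 19.5]
finger_gap: 0.692
```

Emit:
carry_out --deltas '[[[0, 0, -0.02], [0, 0, 0]], [[0, 0, -0.05], [0, 0, 0]], [[0, 0, -0.05], [0, 0, 0]], [[0, 0, -0.05], [0, 0, 0]], [[0, 0, -0.05], [0, 0, 0]], [[0.01, -0.018, 0], [0, 0, 0]], [[0.02, -0.036, 0], [0, 0, 0]], [[0.02, -0.036, 0], [0, 0, 0]], [[0.02, -0.036, 0], [0, 0, 0]], [[0.02, -0.036, 0], [0, 0, 0]], [[0.02, -0.036, 0], [0, 0, 0]], [[0.02, -0.036, 0], [0, 0, 0]]]'

```text
t: 22.6
ee_pos: [599.6, 18.0, 252.9]
ee_rot: [1.0, -0.001, 0.0, 0.0]
wrist_force: [1.3, -0.8, -1.0]
finger_gap: 0.691
```

Emit:
carry_out --deltas '[[[0.02, -0.036, 0], [0, 0, 0]], [[0.02, -0.036, 0], [0, 0, 0]], [[0.02, -0.036, 0], [0, 0, 0]], [[0.014, -0.026, 0], [0, 0, 0]], [[0.0089, -0.0156, 0], [0, 0, 0]], [[0, 0, 0], [0, 0, 0]], [[0, 0, 0], [0, 0, 0]], [[0, 0, 0], [0, 0, 0]], [[0, 0, 0], [0, 0, 0]]]'

```text
t: 23.5
ee_pos: [682.2, 164.9, 252.9]
ee_rot: [1.0, -0.001, 0.0, 0.0]
wrist_force: [0.3, 0.1, 0.0]
finger_gap: 0.696
```

```bash
python3 snap.py rp; python3 - <<'E'
from h import *
d=dict(np.load("rp.npz")); im=d.pop("im"); cv2.imwrite("pics/rp.png",cv2.convertScaleAbs(im[100:360,160:480,::-1],alpha=1.2))
E
```

```text
23.5 [682.2 164.9 252.9] 0.6961364913343201 [0.3 0.1 0. ]
```

View pics/rp.png

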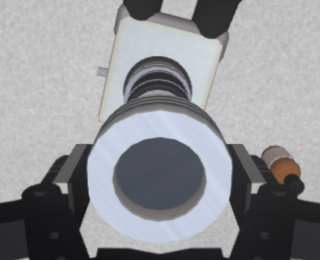

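The ring is held level above the tube. Lowering 252.9 → about 194, with 0.7 mm correction in y.

Emit:
carry_out --deltas '[[[0, -0.0007, 0.01], [0, 0, 0]], [[0, 0, 0.02], [0, 0, 0]], [[0, 0, 0.01], [0, 0, 0]], [[0, 0, 0.005], [0, 0, 0]], [[0, 0, 0.004], [0, 0, 0]], [[0, 0, 0.003], [0, 0, 0]], [[0, 0, 0.003], [0, 0, 0]], [[0, 0, 0.001], [0, 0, 0]], [[0, 0, 0], [0, 0, 0]]]'

```text
t: 24.45
ee_pos: [682.3, 166.7, 196.7]
ee_rot: [1.0, -0.001, 0.0, -0.0]
wrist_force: [-0.0, 0.0, -1.6]
finger_gap: 0.694
```

Emit:
carry_out --deltas '[[[0, 0, 0.001], [0, 0, 0]], [[0, 0, 0.001], [0, 0, 0]], [[0, 0, 0], [0, 0, 0]]]'

```text
t: 24.75
ee_pos: [682.2, 166.7, 194.5]
ee_rot: [1.0, -0.001, -0.0, -0.0]
wrist_force: [-0.1, 0.3, -0.9]
finger_gap: 0.693
```

Emit:
carry_out --deltas '[[[0, 0, 0.0007], [0, 0, 0]], [[0, 0, 0.0005], [0, 0, 0]], [[0, 0, 0.0005], [0, 0, 0]], [[0, 0, 0], [0, 0, 0]]]'

```text
t: 25.15
ee_pos: [682.5, 166.9, 193.9]
ee_rot: [1.0, -0.001, 0.0, -0.0]
wrist_force: [-3.5, -1.2, 10.0]
finger_gap: 0.69
```

Emit:
carry_out --deltas '[[[0, 0, -0.0005], [0, 0, 0]], [[0, 0, 0], [0, 0, 0]]]'

```text
t: 25.35
ee_pos: [682.4, 166.8, 193.9]
ee_rot: [1.0, -0.001, 0.0, -0.0]
wrist_force: [-1.6, 0.1, 6.2]
finger_gap: 0.695
```

Emit:
carry_out --deltas '[[[0, 0, 0], [0, 0, 0]], [[0, 0, 0], [0, 0, 0]], [[0, 0, 0], [0, 0, 0]], [[0, 0, 0], [0, 0, 0]], [[0, 0, 0], [0, 0, 0]], [[0, 0, -0.01], [0, 0, 0]], [[0, 0, -0.03], [0, 0, 0]], [[0, 0, -0.04], [0, 0, 0]], [[0, 0, -0.03], [0, 0, 0]], [[0, 0, 0], [0, 0, 0]], [[0, 0, 0], [0, 0, 0]], [[0, 0, 0], [0, 0, 0]]]' --hand 0.085

```text
t: 26.55
ee_pos: [681.9, 166.6, 302.7]
ee_rot: [1.0, -0.001, -0.001, 0.0]
wrist_force: [0.6, -0.1, -0.6]
finger_gap: 1.0
```

```bash
python3 snap.py rseat
```

```text
26.55 [681.9 166.6 302.7] 0.999734743774854 [ 0.6 -0.1 -0.6]
```

Emit:
carry_out --deltas '[[[-0.029, 0.024, 0], [0, 0, 0]], [[-0.029, 0.024, 0], [0, 0, 0]], [[-0.029, 0.024, 0], [0, 0, 0]], [[-0.029, 0.024, 0], [0, 0, 0]], [[-0.029, 0.024, 0], [0, 0, 0]], [[-0.029, 0.024, 0], [0, 0, 0]], [[-0.029, 0.024, 0.02], [0, 0, 0]], [[-0.029, 0.024, 0.03], [0, 0, 0]], [[0, 0, 0.01], [0, 0, 0]], [[0, 0, 0], [0, 0, 0]], [[0, 0, 0], [0, 0, 0]], [[0, 0, 0], [0, 0, 0]]]'

```text
t: 27.8
ee_pos: [450.9, -24.3, 244.0]
ee_rot: [1.0, -0.0, 0.0, -0.0]
wrist_force: [0.5, 1.2, 0.5]
finger_gap: 0.998
```

```bash
python3 snap.py cam; python3 - <<'E'
from h import *
o=[]
for n,(x,y,z,rs) in {"rseat":(682.2,166,192,(19,31)),"cam":(447,-24.5,50,(28,39.6))}.items():
    d=dict(np.load(n+".npz")); im=d.pop("im"); u=proj(d,(x,y,z)); print(n,u)
    x0,y0=np.int32(u)-[50,70]; print(x0,y0)
    overlay(im,d,[((x,y,z,r),(0,0,255)) for r in rs],x0,y0,x0+100,y0+140,4,"t_"+n,1.2 if n=="rseat" else .9)
    o.append(cv2.imread(f"pics/t_{n}.png"))
cv2.imwrite("pics/rc.png",np.hstack(o))
E
```

```text
27.8 [450.9 -24.3 244. ] 0.9984046052862527 [0.5 1.2 0.5]
rseat [319.3 205. ]
269 134
cam [318.8 184.9]
268 114
```

View pics/rc.png

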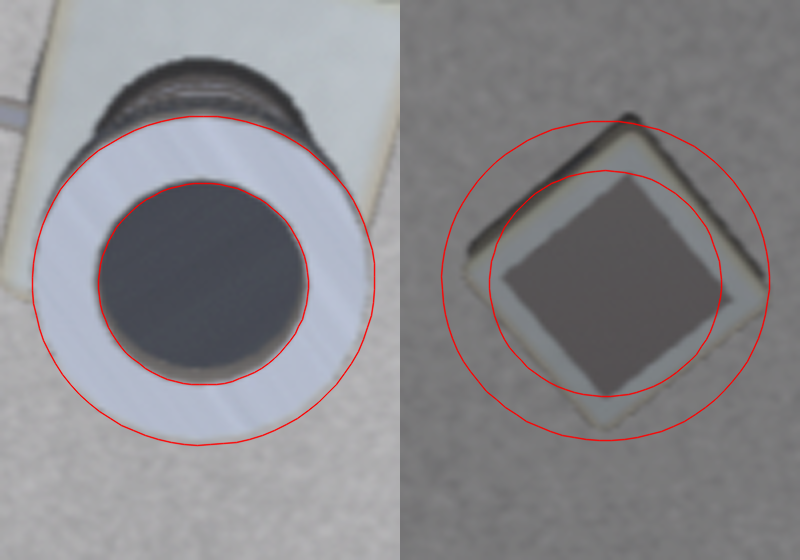

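The ring sits exactly on my circles at z = 192, axis (682.2, 166). Camera top corners in the crop: (631,133), (467,271), (604,430), (767,300). Dark square: (629,177), (503,277), (606,395), (731,300).

```bash
python3 - <<'E'
from h import *
d=dict(np.load("cam.npz"))
for q in ([(631,133),(467,271),(604,430),(767,300)],[(629,177),(503,277),(606,395),(731,300)]):
    P=np.array([at(d,((u-400)/4+268-.5,v/4+114-.5),50)[:2] for u,v in q])
    e=[P[(i+1)%4]-P[i] for i in range(4)]
    print(P.mean(0),np.linalg.norm(e,axis=1),[np.degrees(np.arctan2(v[1],v[0]))%90 for v in e])
E
```

```text
[447.  -27.5] [51.5 52.3 51.7 52.2] [np.float64(40.00678239930738), np.float64(39.125420554772205), np.float64(40.04898961328879), np.float64(39.42254761999315)]
[446.3 -27.5] [38.8 38.9 38.8 38.9] [np.float64(38.58894437601904), np.float64(39.70910246458513), np.float64(38.5011499625293), np.float64(39.67384422380946)]
```

Camera centre is (446.8, -27.5) with its sides at 39.5°. Centre, turn the tool by -0.689 rad, then descend.

Emit:
carry_out --deltas '[[[-0.0041, 0.0032, 0], [0, 0, 0]], [[0, 0, 0], [0, 0, -0.14]], [[0, 0, 0], [0, 0, -0.14]], [[0, 0, 0], [0, 0, -0.14]], [[0, 0, 0], [0, 0, -0.14]], [[0, 0, 0.02], [0, 0, -0.129]], [[0, 0, 0.04], [0, 0, 0]], [[0, 0, 0.04], [0, 0, 0]], [[0, 0, 0.03], [0, 0, 0]], [[0, 0, 0], [0, 0, 0]], [[0, 0, 0], [0, 0, 0]], [[0, 0, 0], [0, 0, 0]]]'

```text
t: 29.05
ee_pos: [446.9, -28.2, 115.0]
ee_rot: [0.941, 0.337, 0.001, 0.0]
wrist_force: [-0.8, -0.0, -0.0]
finger_gap: 0.991
```

```bash
python3 - <<'E'
from h import *
s=manip.state(); q=s["ee_rot"]; th=2*np.arctan2(q[1],q[0]); e=np.array([446.8,-27.5])-s["ee_pos"][:2]
print(s["ee_pos"],np.degrees(th),s["joint_pos"]*100,"tool shift",e@[np.cos(th),np.sin(th)],e@[np.sin(th),-np.cos(th)])
E
```

```text
[446.9 -28.2 115. ] 39.41293240326174 [  24.2   32.1  -28.3  215.    14.    68.6 -101.8] tool shift 0.39664922544106007 -0.6012239616148182
```

Emit:
carry_out --deltas '[[[0, 0, 0.03], [0, 0, 0]], [[0, 0, 0.02], [0, 0, 0]], [[0, 0, 0.015], [0, 0, 0]], [[0, 0, 0.007], [0, 0, 0]], [[0, 0, 0], [0, 0, 0]], [[0, 0, 0], [0, 0, 0]]]'

```text
t: 29.65
ee_pos: [446.6, -28.2, 42.4]
ee_rot: [0.941, 0.337, 0.001, 0.0]
wrist_force: [0.9, 0.2, 0.2]
finger_gap: 0.995
```

Emit:
carry_out --deltas '[[[0, 0, 0], [0, 0, 0]], [[0, 0, 0], [0, 0, 0]], [[0, 0, 0], [0, 0, 0]], [[0, 0, 0], [0, 0, 0]], [[0, 0, 0], [0, 0, 0]], [[0, 0, 0], [0, 0, 0]], [[0, 0, 0], [0, 0, 0]]]' --hand 0.0

```text
t: 30.35
ee_pos: [446.3, -28.2, 42.2]
ee_rot: [0.941, 0.337, 0.0, 0.0]
wrist_force: [-3.0, 0.6, 16.3]
finger_gap: 0.648
```

Emit:
carry_out --deltas '[[[0, 0, -0.02], [0, 0, 0]], [[0, 0, -0.04], [0, 0, 0]], [[0, 0, -0.05], [0, 0, 0]], [[0, 0, -0.05], [0, 0, 0]], [[0, 0, -0.05], [0, 0, 0]], [[0.02, 0, -0.03], [0, 0, 0]], [[0.04, 0, 0], [0, 0, 0]], [[0.04, 0, 0], [0, 0, 0]], [[0.04, 0, 0], [0, 0, 0]], [[0.04, 0, 0], [0, 0, 0]], [[0.04, 0, 0], [0, 0, 0]], [[0.035, 0, 0], [0, 0, 0]]]'

```text
t: 31.55
ee_pos: [643.9, 134.9, 281.1]
ee_rot: [0.941, 0.337, -0.0, -0.0]
wrist_force: [0.5, -1.2, -1.5]
finger_gap: 0.644
```

Emit:
carry_out --deltas '[[[0.03, 0, 0], [0, 0, 0]], [[0.02, 0, 0], [0, 0, 0]], [[0, 0, 0], [0, 0, 0]], [[0, 0, 0], [0, 0, 0]], [[0, 0, 0], [0, 0, 0]], [[0, 0, 0], [0, 0, 0]]]'

```text
t: 32.15
ee_pos: [681.3, 164.7, 281.8]
ee_rot: [0.942, 0.337, 0.0, 0.0]
wrist_force: [-0.3, -0.2, -1.8]
finger_gap: 0.645
```

```bash
python3 snap.py cp; python3 - <<'E'
from h import *
s=manip.state(); q=s["ee_rot"]; th=2*np.arctan2(q[1],q[0]); e=np.array([682.2,166])-s["ee_pos"][:2]
print(s["ee_pos"],np.degrees(th),"tool shift",e@[np.cos(th),np.sin(th)],e@[np.sin(th),-np.cos(th)])
d=dict(np.load("cp.npz")); im=d.pop("im"); cv2.imwrite("pics/cp.png",cv2.convertScaleAbs(im[100:360,160:480,::-1],alpha=1.2))
E
```

```text
32.15 [681.3 164.7 281.8] 0.645093797881836 [-0.3 -0.2 -1.8]
[681.4 164.8 281.8] 39.37088180102371 tool shift 1.4335043039470334 -0.40872070097334745
```

View pics/cp.png

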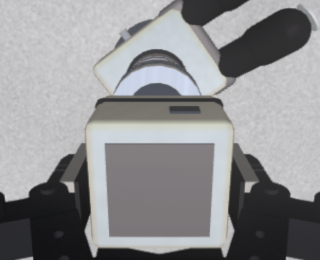

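The camera is held square and level above the ring. Lowering it.

Emit:
carry_out --deltas '[[[0.001, 0, 0.01], [0, 0, 0]], [[0, 0, 0.02], [0, 0, 0]], [[0, 0, 0.008], [0, 0, 0]], [[0, 0, 0.004], [0, 0, 0]], [[0, 0, 0.004], [0, 0, 0]], [[0, 0, 0.003], [0, 0, 0]], [[0, 0, 0.002], [0, 0, 0]], [[0, 0, 0.001], [0, 0, 0]], [[0, 0, 0], [0, 0, 0]]]'

```text
t: 33.1
ee_pos: [682.4, 166.1, 229.5]
ee_rot: [0.941, 0.337, 0.0, -0.0]
wrist_force: [-0.6, -0.4, -2.3]
finger_gap: 0.644
```

Emit:
carry_out --deltas '[[[0, 0, 0.001], [0, 0, 0]], [[0, 0, 0.001], [0, 0, 0]], [[0, 0, 0], [0, 0, 0]]]'

```text
t: 33.4
ee_pos: [682.3, 166.0, 227.3]
ee_rot: [0.941, 0.337, -0.0, -0.0]
wrist_force: [-0.5, -0.6, -2.4]
finger_gap: 0.641
```

Emit:
carry_out --deltas '[[[0, 0, 0.0006], [0, 0, 0]], [[0, 0, 0.0005], [0, 0, 0]], [[0, 0, 0.0005], [0, 0, 0]], [[0, 0, 0], [0, 0, 0]]]'

```text
t: 33.8
ee_pos: [682.5, 166.1, 226.4]
ee_rot: [0.941, 0.337, 0.0, 0.0]
wrist_force: [-2.0, -0.9, 5.0]
finger_gap: 0.644
```

Seated at 226.4 (expected 226.2). Release and rise, then back away so the fixed cameras can see.

Emit:
carry_out --deltas '[[[0, 0, 0], [0, 0, 0]], [[0, 0, 0], [0, 0, 0]], [[0, 0, 0], [0, 0, 0]], [[0, 0, 0], [0, 0, 0]], [[0, 0, 0], [0, 0, 0]], [[0, 0, -0.01], [0, 0, 0]], [[0, 0, -0.03], [0, 0, 0]], [[0, 0, -0.04], [0, 0, 0]], [[0, 0, -0.03], [0, 0, 0]], [[-0.04, 0, 0], [0, 0, 0]], [[-0.04, 0, 0], [0, 0, 0]], [[-0.04, 0, 0], [0, 0, 0]]]' --hand 0.085

```text
t: 35.0
ee_pos: [588.4, 89.2, 336.5]
ee_rot: [0.941, 0.337, 0.0, 0.0]
wrist_force: [0.4, 0.1, -0.1]
finger_gap: 0.994
```

Emit:
carry_out --deltas '[[[-0.04, 0, 0], [0, 0, 0]], [[-0.04, 0, 0], [0, 0, 0]], [[-0.04, 0, 0], [0, 0, 0]], [[-0.04, 0, 0], [0, 0, 0]], [[0, 0, 0], [0, 0, 0]], [[0, 0, 0], [0, 0, 0]]]'

```text
t: 35.6
ee_pos: [466.0, -12.0, 336.9]
ee_rot: [0.942, 0.337, 0.001, 0.001]
wrist_force: [0.0, 0.5, 0.5]
finger_gap: 0.991
```

```bash
python3 - <<'E'
from h import *
im=imaging.snapshot("scene"); c=imaging.calibration("scene"); tp=imaging.snapshot("top")
overlay(im,c,[((682.2,166,z,r),(0,0,255)) for z,r in ((120,27),(168,23),(192,31))],200,140,360,320,2.5*1.3,"e1",1.5)
a=cv2.imread("pics/e1.png"); b=cv2.resize(cv2.convertScaleAbs(tp[90:290,170:510,::-1],alpha=1.7),None,fx=.82,fy=.82)
t=cv2.resize(cv2.convertScaleAbs(tp[110:290,170:510,::-1],alpha=1.7),(276,146))
o=np.zeros((max(a.shape[0],1),800,3),np.uint8); o[:,:a.shape[1]]=a; 
w=800-a.shape[1]; t=cv2.resize(cv2.convertScaleAbs(tp[100:290,170:510,::-1],alpha=1.7),(w,int(w*190/340))); o[:t.shape[0],a.shape[1]:]=t
k=cv2.resize(cv2.convertScaleAbs(tp[115:200,360:440,::-1],alpha=1.7),(w,w)); o[t.shape[0]:t.shape[0]+w,a.shape[1]:]=k[:o.shape[0]-t.shape[0]]
cv2.imwrite("pics/end.png",o); print(o.shape)
E
```

```text
(585, 800, 3)
```

View pics/end.png

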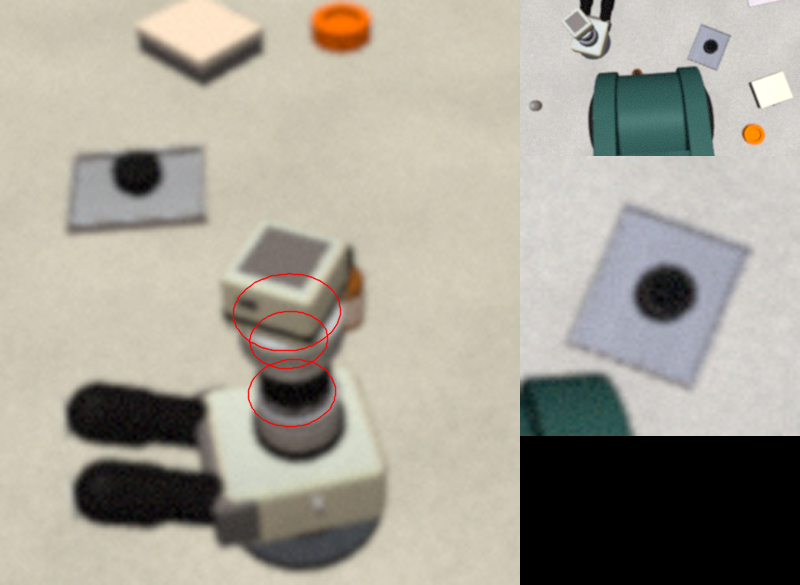

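The column stands straight: port, tube, ring, then the camera at (290,270). The cap stands inside the tray at (137,172). The oil bottle is upright behind the camera, and the slide box, objective and orange ring are where they were. Handing in.

```bash
python3 -c "
from station import manip
print(manip.state()['t'],manip.close_job())"
```

```text
the job is handed in; nothing more can be done
35.7 None
```

The dust cap is in the steel tray, and the tube, aluminium ring and camera are stacked on the port in that order. I handed the job in at 35.7 s, with the gripper open and clear of everything.

**Seating:** each part first met resistance within about 0.3 mm of the height expected for fully home.

| Part | Tool height at contact (mm) | Expected (mm) |
|---|---|---|
| Tube | 163.2 | 163.1 |
| Ring | 193.9 | 193.7 |
| Camera | 226.4 | 226.2 |

Contact forces stayed low. The largest was about 30 N, when the cap touched the tray floor.

**Last checks:** close views after the tube and the ring were set down matched their predicted positions. The final scene and top pictures show an upright column and the cap standing inside the tray. The slide box, objective and orange ring look unmoved. In the final top picture the arm hid most of the oil bottle, but the scene picture shows it standing.

**Disagreements:**
- While gripping the cap, the fingertips pressed the port rim or the cap with about 12 N. Nothing was disturbed.
- In the final scene picture my drawn circles sit a few pixels off the parts. I put this down to my choice of circle radius and the camera calibration.

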